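# Put two bare watch movements under their dust covers

### The job

Put the two bare watch movements out of the dust: set each one, still the right way up, in the middle of the grey tray of its own size, and then lower over it the clear cover of that size, so that the cover's rim lies flat on the tray inside the lip. Set everything down gently without dropping it, do not knock a movement with a cover, and leave the tin, the cased pocket watch and the loupe where they are.

Things in the scene. Friction and masses are not known exactly. Their poses are not given: they have to be found in the camera images.
- movement_small: small bare watch movement, bridges and wheels up, lying in a round black holder: a plain upright disc 34 mm in diameter and 18 mm high, about 50 g, loose. Origin: centre of the underside; z up. Take it by the holder's black side; nothing sticks out of it.
- movement_large: large bare watch movement, bridges and wheels up, lying in a round black holder: a plain upright disc 54 mm in diameter and 18 mm high, about 110 g, loose. Origin: centre of the underside; z up. Take it by the holder's black side; nothing sticks out of it.
- tray_small: small round plain grey dust tray, fixed on the 10 mm thick wooden board to the left: outer diameter 78 mm, flat floor 3 mm above its underside, round it a lip 3 mm thick, inner diameter 72 mm, top 7 mm above the underside. A fine white ring on the floor, 37 mm across, marks the middle, where the small movement stands. Origin: centre of the underside, at z = 0.010; z up.
- tray_large: large round plain grey dust tray, fixed on the 10 mm thick wooden board to the left: outer diameter 104 mm, flat floor 3 mm above its underside, round it a lip 3 mm thick, inner diameter 98 mm, top 7 mm above the underside. A fine white ring on the floor, 57 mm across, marks the middle, where the large movement stands. Origin: centre of the underside, at z = 0.010; z up.
- cover_small: small clear smoke-grey plastic dust cover standing mouth down, loose, about 50 g: a round bell, outer diameter 56 mm, inner 52 mm, its flat top 34 mm above the rim (32 mm inside). On the middle of the top a round black knob, 13 to 16 mm thick, from 34 to 52 mm above the rim. Origin: centre of the mouth, at rim height; z up, towards the knob.
- cover_large: large clear smoke-grey plastic dust cover standing mouth down, loose, about 80 g: a round bell, outer diameter 82 mm, inner 78 mm, its flat top 38 mm above the rim (36 mm inside). On the middle of the top a round black knob, 13 to 16 mm thick, from 38 to 56 mm above the rim. Origin: centre of the mouth, at rim height; z up, towards the knob.
- parts_tin: bystander: round pale metal parts tin with lid, 43 mm in diameter, 16 mm high, loose. Origin: centre of the underside.
- pocket_watch: bystander: cased pocket watch with a white dial and a crown, 49 x 67 x 14 mm, lying flat, loose. Origin: centre of the underside.
- loupe: bystander: black eyeglass loupe, a tapered round tube 34 mm in diameter and 31 mm high, standing, loose. Origin: centre of the underside.

How it is judged (in metres and radians):
At the end, for the whole second after the job is handed in: Each movement stands upright on the floor of its own size's tray, within 12 mm of its centre; the same size's cover stands upright over it, rim down on the tray floor (within 2.5 mm) inside the lip (centres within 10.5 mm); all released and at rest (horizontal distance between movement_small and tray_small below 0.012 m and z of movement_small in the frame of tray_small between 0.001 and 0.006 m and angle between each of movement_small, movement_large's own z axis and vertical below 0.06 rad and horizontal distance between cover_small and tray_small below 0.0105 m and z of cover_small in the frame of tray_small between 0.001 and 0.0055 m and angle between each of cover_small, cover_large's own z axis and vertical below 0.05 rad and linear speed of each of movement_small, cover_small, movement_large, cover_large below 0.01 m/s and angular speed of each of movement_small, cover_small, movement_large, cover_large below 0.1 rad/s and horizontal distance between movement_large and tray_large below 0.012 m and z of movement_large in the frame of tray_large between 0.001 and 0.006 m and horizontal distance between cover_large and tray_large below 0.0105 m and z of cover_large in the frame of tray_large between 0.001 and 0.0055 m); the robot touches nothing.
It fails at once if the tin, the pocket watch or the loupe was shifted by more than 20 mm (distance of any of parts_tin, pocket_watch, loupe from where it was at the start of the episode above 0.02 m).
It fails at once if a cover knocked against a movement (over 3 N) (contact force between any of cover_small, cover_large and movement_small above 3 N or contact force between any of cover_small, cover_large and movement_large above 3 N).
It fails at once if a movement was dropped (fell free of the fingers faster than 0.6 m/s, about 20 mm) ((linear speed of movement_small above 0.6 m/s and contact force between the fingers and movement_small below 0.05 N) or (linear speed of movement_large above 0.6 m/s and contact force between the fingers and movement_large below 0.05 N)).
It fails at once if a cover was dropped (fell free of the fingers faster than 0.6 m/s, about 20 mm) ((linear speed of cover_small above 0.6 m/s and contact force between the fingers and cover_small below 0.05 N) or (linear speed of cover_large above 0.6 m/s and contact force between the fingers and cover_large below 0.05 N)).
It also fails if it takes over 109 s, if anything falls off the work surface, if the arm or the gripper's body presses on something with over 40 N, if the wrist force passes 120 N, or if a joint passes its speed limit or range.

### The arm

A 6-joint arm with a two-finger parallel gripper is mounted at the origin on a cart in front of the work surface, level with it; the furniture and walls round the work are solid. World frame = base frame: x ahead of the robot, y to its left, z up, the work surface at z = 0. Lengths are in mm, angles in rad, forces in N, time in s.
With the tool pointing down it reaches from about 300 to 775 mm from the base axis. Payload 14.6 kg.
Tool frame: the origin (TCP) lies on the centre line of the jaws, within the pads' length; the fingertips stand 19 mm ahead of it and the grasp point (between the pads) is the TCP (bot.tip_reach is the distance from the TCP to the fingertips, in mm); z points along the fingers, y is the line along which they close (so a half turn about z gives the same grasp; the last joint's range is limited). The gripper opens to 85 mm and grips with 20 to 120 N. Pads are 22 mm wide; open, the fingers measure 114 mm over their backs; the gripper's body (76 mm by 85 mm) begins 54 mm behind the grasp point. The pads swing forward as they close: fully open they stand 13 mm farther back than shut.
Start: joints at [1.22, 0.3, 1.521, -0, 1.321, -0.067], TCP at [154.001, 527.99, 250.281] pointing down, gripper open.
Joint ranges: [-3.03, 3.03], [-0.79, 2.21], [0.23, 2.52], [-1.04, 4.18], [0, 3.07], [-2.55, 2.55]. Speed limits (rad/s): [2.22, 2.22, 2.57, 3.14, 3.14, 3.14].

### API

Orientations are given as a unit quaternion [w, x, y, z].
In Python, from rig import bot gives the robot as it stands. Calls block until the motion is done:
- bot.move_to(position, orientation): joint-space move of the TCP to a pose.
- bot.servo_line(position, attitude=None, speed=150, until_force=None): straight line of the TCP; attitude=None keeps the orientation; speed is the mean speed in mm/s. With until_force (N) it stops when the force on the tool has changed by that much, and returns True; else False.
- bot.move_joints(angles): joint-space move.
- bot.move_gripper(opening, grip_force=None): finger opening in mm; grip_force is the grip in N (None keeps the last); returns when the fingers have stopped.
- bot.dwell(seconds).
- bot.ik(position, orientation): joint angles nearest the present ones, or None.
- bot.read_state(): the state.
- bot.read_camera(name): name is "scene" or "side" or "wrist"; returns a dict with "image" (420x560x3 uint8, blue, green, red), "depth" (420x560 float32, mm along the optical axis (not along the pixel's ray), 0 where there is no reading), "fovy" (degrees; the focal length in pixels is half the picture's height over the tangent of half this angle, whatever the lens; pixels are square), "cx", "cy" (the principal point, pixels), "eye" and "attitude" of the camera in the world; the wrist camera has in their place "mount" (4x4, takes a point from camera to tool coordinates, whose origin is the TCP and whose axes are the flange's). Camera axes: x right, y down, z forward; pixel columns grow to the right and rows downward; lengths in mm; the calibration is good to about 2 mm. A picture is of the moment at which its call begins: read the wrist's pose just before it.
A pose or a line that the arm cannot do raises bot.MotionError and nothing moves.
- bot.finish_job(): hands the job in; it is judged then, once.
The state is a dict: "clock": time; "joint_positions": joint angles; "qvel": joint speeds; "effort": joint torques, N m; "ee_pos": TCP position; "tool_rot": TCP orientation; "ft_force": force on the tool from outside, world axes, zero at the start; "moment": the same for the moment, N m; "grip_width": finger opening in mm; "grip_force": force on a finger pad.
Only numpy, scipy, OpenCV 4.12 (cv2) and the standard library are available. Lean on these libraries where they do the work, as an engineer would, in place of code of your own. Each camera call takes 0.05 s, during which the arm holds its last target. There are 200 camera calls.

## Working session

There is one attempt and no reset: what is moved stays moved. The work goes in short steps, each a Python script; the robot and the scene stay as the last script left them, time stands still between calls to the robot, and variables do not carry over. Pictures are saved under pics/ and viewed, at most 14 in all, crops included, and the job is handed in when it is done.

```bash
ls; mkdir -p pics
python3 - <<'E'
from rig import bot
import cv2,numpy as np,pickle
s=bot.read_state();print(s)
d={}
for n in("scene","side","wrist"):
    c=bot.read_camera(n);d[n]=c;cv2.imwrite(f"pics/{n}0.png",c["image"])
    print(n,{k:v for k,v in c.items() if k not in("image","depth")})
pickle.dump((s,d),open("c0.pkl","wb"))
E
```

```text
pics
{'clock': 0.0, 'joint_positions': array([ 1.22038494e+00,  3.00477229e-01,  1.52160193e+00,  3.90800654e-07,
        1.32071355e+00, -6.65788458e-02]), 'qvel': array([-2.07280662e-03, -6.69864697e-05, -1.59663690e-03, -1.24371543e-03,
       -1.37185307e-04, -1.59128221e-03]), 'effort': array([-3.97352524e-04, -5.43477345e+01, -3.61794949e+01, -5.21960374e-06,
        3.98964359e-03,  1.05003750e-05]), 'ee_pos': array([153.93547449, 527.78755974, 249.70912257]), 'tool_rot': array([-1.24383854e-04,  1.41440401e-01,  9.89946591e-01, -5.86995077e-04]), 'ft_force': array([ 0.22387059, -0.34802014,  0.00840739]), 'moment': array([-0.02597616,  0.03607064, -0.01142747]), 'grip_force': 0.0, 'grip_width': 85.35091181710528}
scene {'fovy': 51.36807536802639, 'cx': 288.14664323014597, 'cy': 203.9715749000175, 'eye': array([  56.82063954, -666.15404847,  812.09246375]), 'attitude': array([-0.36119091,  0.87688332, -0.29164347,  0.12474313])}
side {'fovy': 56.569765825988426, 'cx': 277.74377984642246, 'cy': 210.29155425972868, 'eye': array([ 225.67112851, -685.34157592,  675.2009476 ]), 'attitude': array([-0.40600615,  0.88950393, -0.18981288,  0.08895409])}
wrist {'fovy': 68.44208353606554, 'cx': 282.1991437328745, 'cy': 213.45644100679937, 'mount': array([[ 2.38032067e-04, -9.49698148e-01, -3.13166683e-01,
         8.01417172e+01],
       [ 9.99999956e-01,  2.82147443e-04, -9.55492708e-05,
        -9.69671684e-01],
       [ 1.79102144e-04, -3.13166646e-01,  9.49698173e-01,
        -1.23423491e+02],
       [ 0.00000000e+00,  0.00000000e+00,  0.00000000e+00,
         1.00000000e+00]])}
```

View pics/scene0.png

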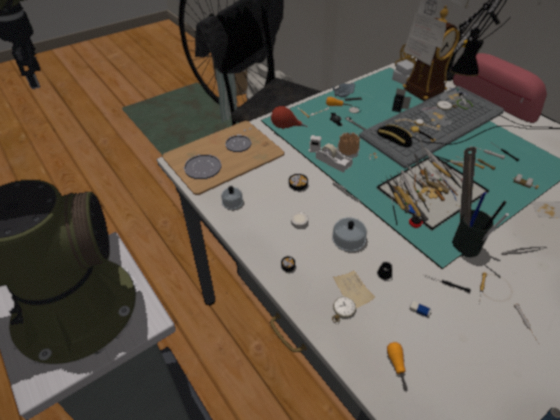

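View pics/side0.png

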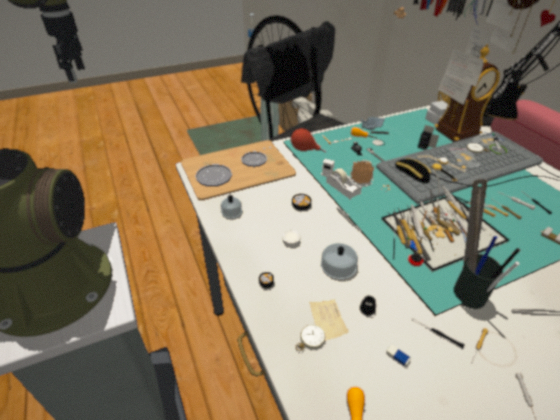

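View pics/wrist0.png

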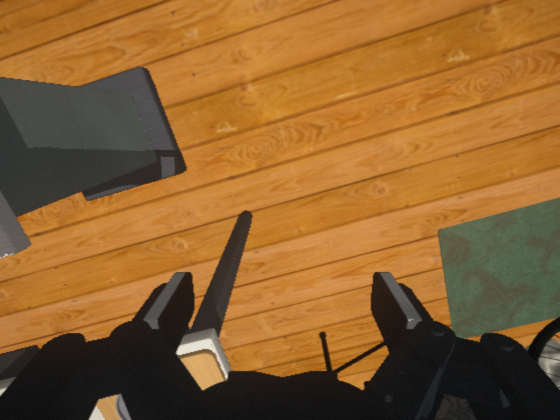

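The scene view shows the large tray at about (203,166), small tray (238,144), small cover (232,196), large movement (298,181), tin (300,219), large cover (349,233), small movement (288,263), loupe (385,270) and watch (344,307). The side view shows the same set. The wrist view sees only the floor and the fingers. Next I get coarse positions by casting rays from both views.

```bash
cat > h.py <<'E'
from rig import bot
import cv2,numpy as np
from scipy.spatial.transform import Rotation as R
def quat(q): return R.from_quat([q[1],q[2],q[3],q[0]])
def campose(c,s=None):
    if "mount" in c:
        T=np.array(c["mount"]);r=quat(s["tool_rot"]).as_matrix()
        return r@T[:3,:3], r@T[:3,3]+s["ee_pos"]
    return quat(c["attitude"]).as_matrix(), np.array(c["eye"])
def rays(c,uv):
    f=210/np.tan(np.radians(c["fovy"]/2)); uv=np.atleast_2d(np.float64(uv))
    return np.c_[(uv[:,0]-c["cx"])/f,(uv[:,1]-c["cy"])/f,np.ones(len(uv))]
def onplane(c,uv,z,s=None):
    M,e=campose(c,s);d=rays(c,uv)@M.T
    return e+d*((z-e[2])/d[:,2])[:,None]
def bydepth(c,uv,s=None):
    M,e=campose(c,s);uv=np.atleast_2d(uv).astype(int)
    return e+(rays(c,uv)*c["depth"][uv[:,1],uv[:,0]][:,None])@M.T
def project(c,p,s=None):
    M,e=campose(c,s);q=(np.atleast_2d(p)-e)@M;f=210/np.tan(np.radians(c["fovy"]/2))
    return q[:,:2]/q[:,2:]*f+[c["cx"],c["cy"]]
def down(yaw):  # tool z down, closing axis (tool y) at angle yaw in world
    y=np.array([np.cos(yaw),np.sin(yaw),0]);z=np.array([0,0,-1.]);x=np.cross(y,z)
    q=R.from_matrix(np.c_[x,y,z]).as_quat();return [q[3],q[0],q[1],q[2]]
E
python3 - <<'E'
from h import *
import pickle
s,d=pickle.load(open("c0.pkl","rb"))
P={"trayL":(203,166,13),"trayS":(238,144,13),"covS":(231,188,52),"movL":(298,181,18),"tin":(300,218,16),"covL":(350,224,56),"movS":(288,262,18),"loupe":(385,265,31),"watch":(344,306,14)}
Q={"trayL":(213,175,13),"trayS":(255,159,13),"covS":(230,199,52),"movL":(302,201,18),"tin":(291,238,16),"covL":(340,248,56),"movS":(266,279,18),"loupe":(369,299,31),"watch":(313,336,14)}
np.set_printoptions(precision=1,suppress=True)
for k in P:
    a=onplane(d["scene"],P[k][:2],P[k][2])[0];b=onplane(d["side"],Q[k][:2],Q[k][2])[0]
    print(k,a,b,bydepth(d["scene"],P[k][:2])[0],bydepth(d["side"],Q[k][:2])[0],"r%.0f"%np.hypot(*a[:2]))
E
```

```text
trayL [439.4 230.8  13. ] [434.5 229.4  13. ] [440.2 232.5  11.5] [434.8 230.8  12. ] r496
trayS [573.4 258.3  13. ] [576.4 257.9  13. ] [571.6 255.1  15.8] [578.3 263.    9.4] r629
covS [435.5  68.4  52. ] [430.9  58.8  52. ] [435.3  68.1  52.3] [432.3  64.   47.7] r441
movL [612.9  17.1  18. ] [613.4  14.3  18. ] [614.3  18.8  16. ] [616.   18.9  13.7] r613
tin [533.8 -92.8  16. ] [527.8 -96.8  16. ] [533.8 -92.7  15.9] [529.  -94.5  13.4] r542
covL [ 592.  -206.5   56. ] [ 593.9 -203.8   56. ] [ 590.7 -207.7   57.9] [ 225.7 -685.3  675.2] r627
movS [ 426.4 -185.6   18. ] [ 424.4 -188.5   18. ] [ 425.8 -186.4   19.4] [ 424.9 -187.1   16.2] r465
loupe [ 588.4 -328.7   31. ] [ 588.9 -328.9   31. ] [ 601.5 -320.4   11.8] [ 597.8 -320.2   15.2] r674
watch [ 453.3 -345.1   14. ] [ 453.5 -347.4   14. ] [ 453.  -345.3   14.6] [ 454.4 -346.1   11.4] r570
```

Both views agree with each other and with the given heights to within a few mm. The exception is the small cover, where they differ by 10 mm. I now move and take wrist views for precision.

Run:
```python
from h import *
import pickle
print(bot.tip_reach)
V={"trays":(510,245),"covS":(450,65),"movL":(600,17),"covL":(580,-200),"movS":(440,-186)}
out={}
for k,(x,y) in V.items():
    bot.move_to([x,y,200],down(np.arctan2(y,x)));bot.dwell(.15)
    s=bot.read_state();out[k]=(s,bot.read_camera("wrist"))
    print(k,s["clock"],s["ee_pos"],s["joint_positions"].round(2))
pickle.dump(out,open("c1.pkl","wb"))
ims=[cv2.resize(out[k][1]["image"],(400,300)) for k in V if k!="movS"]
cv2.imwrite("pics/tour.png",np.vstack([np.hstack(ims[:2]),np.hstack(ims[2:])]))
cv2.imwrite("pics/movS.png",out["movS"][1]["image"])
```

```text
19.0
trays 1.975 [509.65037359 245.76633971 200.13482358] [ 0.38  0.38  1.54  0.    1.23 -0.06]
covS 2.9583 [450.4604809   66.06101124 199.9222227 ] [ 0.07  0.14  1.84  0.    1.16 -0.08]
movL 3.8333 [599.4400935  17.6795344 200.4335788] [-0.03  0.45  1.43  0.    1.26 -0.06]
covL 4.9083 [ 580.43549173 -198.42125539  200.09632509] [-0.39  0.48  1.39  0.    1.27 -0.06]
movS 5.725 [ 440.79149335 -185.96515219  199.9584831 ] [-0.48  0.19  1.78 -0.    1.17 -0.08]
```

View pics/tour.png

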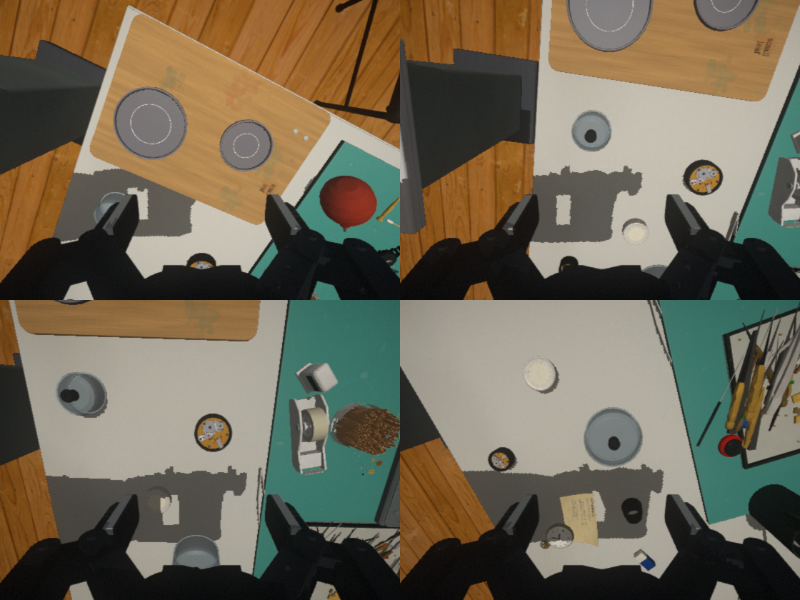

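View pics/movS.png

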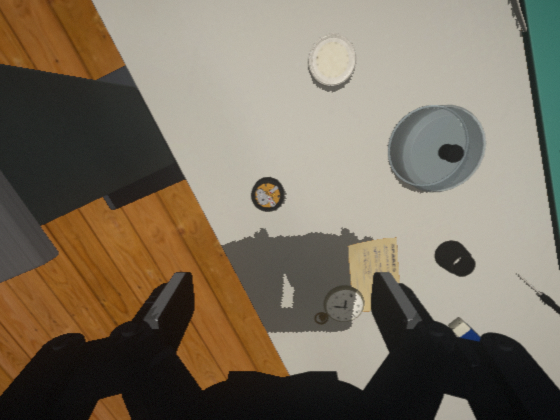

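The wrist views show, in half-scale tiles: trays at (150,122) and (246,144); the small cover's knob at (191,135) in its tile; the large movement at (213,432) in the stack; the large cover's knob at (613,443) in the stack; and in the full picture the small movement at (268,194). Now precise measurements.

```bash
cat > meas.py <<'E'
from h import *
def blob(m,uv,hull=False):
    n,l,st,ce=cv2.connectedComponentsWithStats(m.astype(np.uint8))
    i=min((i for i in range(1,n) if st[i,4]>40),key=lambda i:np.hypot(*(ce[i]-uv)))
    return l==i
def movement(c,s,guess,D,z0=0):
    uv=project(c,[*guess[:2],z0+18],s)[0];f=210/np.tan(np.radians(c["fovy"]/2))
    rp=D/2*f/np.median(c["depth"][int(uv[1])-3:int(uv[1])+4,int(uv[0])-3:int(uv[0])+4])
    yy,xx=np.mgrid[:420,:560];roi=np.hypot(xx-uv[0],yy-uv[1])<rp*2
    v=c["image"].max(2);h=blob((v<70)&roi,uv)
    cn=cv2.convexHull(np.argwhere(h)[:,::-1].astype(np.int32))
    fill=np.zeros((420,560),np.uint8);cv2.fillPoly(fill,[cn],1)
    face=(fill>0)&~cv2.dilate((~(fill>0)).astype(np.uint8),np.ones((3,3))).astype(bool)&(v>=70)
    fc=cv2.convexHull(np.argwhere(face)[:,::-1].astype(np.int32))
    w=onplane(c,fc[:,0],z0+17,s);(cx,cy),r=cv2.minEnclosingCircle(w[:,:2].astype(np.float32))
    w2=onplane(c,cn[:,0],z0+18,s);(ax,ay),r2=cv2.minEnclosingCircle(w2[:,:2].astype(np.float32))
    ys,xs=np.nonzero(fill);p=bydepth(c,np.c_[xs,ys],s);p=p[(p[:,2]>z0+13)&(p[:,2]<z0+24)]
    return np.round([cx,cy,2*r,ax,ay,2*r2,*np.median(p,0)],1)
def knob(c,s,guess,h,z0=0):
    uv=project(c,[*guess[:2],z0+h],s)[0];yy,xx=np.mgrid[:420,:560]
    m=blob((c["image"].max(2)<60)&(np.hypot(xx-uv[0],yy-uv[1])<40),uv);ys,xs=np.nonzero(m)
    p=bydepth(c,np.c_[xs,ys],s);t=p[:,2]>z0+h-6
    q=onplane(c,np.c_[xs,ys][t],z0+h,s)[:,:2].astype(np.float32);(cx,cy),r=cv2.minEnclosingCircle(q)
    return np.round([cx,cy,2*r,*q.mean(0),np.median(p[t,2]),t.sum()],1)
E
python3 - <<'E'
from meas import *
import pickle
o=pickle.load(open("c1.pkl","rb"))
for k in("movS","covL"):print("movS",movement(*o[k][::-1],(426,-187),34))
for k in("movL","covS"):print("movL",movement(*o[k][::-1],(613,16),54))
for k in("covS","movL"):print("covS",knob(*o[k][::-1],(434,65),52))
for k in("covL","movS"):print("covL",knob(*o[k][::-1],(593,-205),56))
s,c=o["trays"];hsv=cv2.cvtColor(c["image"],cv2.COLOR_BGR2HSV)
for n,g,D in(("L",(438,231),104),("S",(574,258),78)):
    uv=project(c,[*g,13],s)[0];m=(hsv[...,1]<60).astype(np.uint8)
    b=blob(m,uv).astype(np.uint8);k=cv2.findContours(b,0,1)[0];k=max(k,key=cv2.contourArea)
    for z in(17,10):
        e=cv2.fitEllipse(onplane(c,k[:,0],z,s)[:,:2].astype(np.float32));print("tray",n,z,np.round(e[0]+e[1],1))
    # white ring: bright top-hat inside
    g8=cv2.cvtColor(c["image"],cv2.COLOR_BGR2GRAY);th=cv2.morphologyEx(g8,cv2.MORPH_TOPHAT,np.ones((7,7)))
    w=onplane(c,np.argwhere((th>25)&(b>0))[:,::-1],13,s)[:,:2];R0=37/2 if n=="S" else 57/2
    w=w[abs(np.hypot(*(w-np.array(e[0])).T)-R0)<6]
    e=cv2.fitEllipse(w.astype(np.float32));print("ring",n,len(w),np.round(e[0]+e[1],1))
E
```

```text
movS [ 426.6 -181.7   27.3  427.  -180.9   35.1  426.6 -181.8   16.5]
movS [ 427.1 -181.9   26.1  430.5 -181.5   41.2  426.7 -182.2   16.7]
movL [615.9  24.1  48.2 615.5  26.1  54.6 615.3  25.3  16.1]
movL [615.3  24.5  49.2 610.8  27.6  60.6 614.8  25.4  16. ]
covS [434.3  75.4  15.  434.4  75.4  51.8 197. ]
covS [436.8  74.   17.1 436.9  74.2  51.6 297. ]
covL [ 596.1 -201.1   15.2  596.2 -201.1   55.7  207. ]
covL [ 594.  -201.1   16.3  594.1 -201.    55.3  256. ]
tray L 17 [435.3 231.5 102.1 103.1]
tray L 10 [434.4 229.5 104.4 105.5]
ring L 226 [435.3 231.3  56.9  57. ]
tray S 17 [572.6 262.8  76.   77.3]
tray S 10 [574.8 261.5  77.8  79.1]
ring S 128 [572.8 262.7  36.8  37.1]
```

Measurements agree with the given sizes (rings 57 and 37 mm, trays 104 and 78 mm, knobs 15–16 mm), and repeat views match within 2.5 mm. I start with the small movement.

```bash
cat > act.py <<'E'
from meas import *
TR={"S":(572.8,262.7),"L":(435.3,231.3)}
def st(t=""):
    s=bot.read_state();print(t,"t%.1f"%s["clock"],s["ee_pos"].round(1),"w%.1f F%.1f"%(s["grip_width"],s["grip_force"]),s["ft_force"].round(1));return s
def pick(x,y,z,force,opening):
    q=down(np.arctan2(y,x));bot.move_gripper(opening)
    bot.move_to([x,y,z+60],q);st("above")
    hit=bot.servo_line([x,y,z],q,speed=60,until_force=6);st(f"down hit={hit}")
    if hit: raise SystemExit("hit on approach")
    bot.move_gripper(0,force);s=st("gripped")
    bot.servo_line([x,y,z+80],q,speed=100);st("lifted");return s
def place(x,y,z,rel,zhi=80):
    q=down(np.arctan2(y,x));bot.move_to([x,y,z+zhi],q)
    bot.servo_line([x,y,z+8],q,speed=80);bot.dwell(.3);st("over")
    hit=bot.servo_line([x,y,z-3],q,speed=12,until_force=2.5);s=st(f"set hit={hit}")
    bot.move_gripper(rel);st("open")
    p=s["ee_pos"];bot.servo_line([x,y,p[2]+70],q,speed=100);bot.dwell(.1);return st("up")
E
python3 - <<'E'
from act import *
pick(426.7,-181.8,21,30,60)
E
```

```text
above t6.7 [ 427.4 -182.2   82. ] w59.9 F0.0 [ 0.2 -1.1  0.5]
down hit=False t7.8 [ 426.9 -181.9   21.3] w59.9 F0.0 [-0.3 -0.   0.5]
gripped t8.2 [ 426.9 -181.9   21.5] w32.2 F29.3 [-2.5 -0.1  5.8]
lifted t9.2 [ 426.4 -181.7  100.4] w32.6 F29.8 [-0.6 -0.3 -0.4]
```

Run:
```python
from act import *
import pickle
place(*TR["S"],34,41)
x,y=TR["S"];s=bot.read_state()
bot.move_to([x-30,y-10,200],down(np.arctan2(y,x)));bot.dwell(.2)
s=st();c=bot.read_camera("wrist");pickle.dump((s,c),open("c2.pkl","wb"))
print(movement(c,s,TR["S"],34,13));cv2.imwrite("pics/p1.png",c["image"])
```

```text
over t12.2 [572.9 262.7  42.3] w32.9 F29.8 [-0.8 -0.4 -0.8]
set hit=True t12.8 [572.8 262.7  34.5] w32.4 F30.3 [-1.2  0.1  5.7]
open t13.1 [572.3 262.5  33.7] w40.8 F0.0 [-0.2 -0.8  0.9]
up t14.1 [572.5 262.6 103.6] w41.2 F0.0 [ 0.7 -0.5 -0.6]
 t14.7 [542.6 252.6 198.6] w41.0 F0.0 [-0.8 -0.4  0.1]
[572.4 262.4  27.3 570.9 263.3  36.4 572.3 262.2  29.4]
```

View pics/p1.png

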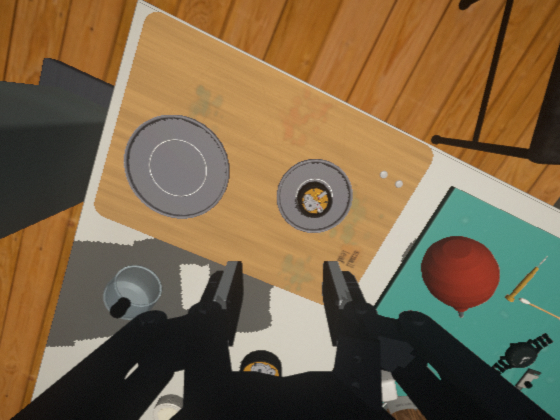

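The small movement stands centred in the white ring of the small tray, at about (314,198). Next is the large movement.

Run:
```python
from act import *
import pickle
s=pick(615.4,24.5,21,35,76)
if not 50<s["grip_width"]<56: raise SystemExit
x,y=TR["L"]
place(x,y,34,62)
bot.move_to([x+20,y+5,200],down(np.arctan2(y,x)));bot.dwell(.2)
s=st();c=bot.read_camera("wrist");pickle.dump((s,c),open("c3.pkl","wb"))
print("L",movement(c,s,TR["L"],54,13),"S",movement(c,s,TR["S"],34,13));cv2.imwrite("pics/p2.png",c["image"])
bot.move_to([434.8,70,200],down(np.arctan2(75,435)));bot.dwell(.2)
s=st();c=bot.read_camera("wrist");print(knob(c,s,(434.5,75),52))
```

```text
above t16.3 [615.7  25.6  81.8] w75.8 F0.0 [0.3 0.3 0.6]
down hit=False t17.4 [615.6  24.5  21.4] w76.5 F0.0 [-0.2  0.2  0.6]
gripped t17.8 [615.6  24.5  21.7] w52.4 F36.5 [-2.  -0.   6.8]
lifted t18.7 [615.   24.5 100.3] w52.6 F36.8 [-1.1  0.3 -1.6]
over t21.1 [435.4 231.4  42.2] w52.6 F36.8 [ 0.7 -0.7 -0.8]
set hit=True t21.8 [435.3 231.3  34.6] w52.3 F37.4 [-0.3  0.4  5.5]
open t22.0 [434.9 231.1  34.2] w62.0 F0.0 [-1.2  0.9 -0.6]
up t23.0 [435.  231.2 104. ] w62.3 F0.0 [-0.8  0.2  0.2]
 t23.6 [454.8 236.1 198.7] w62.4 F0.0 [-0.2  0.3  0.2]
L [435.2 231.2  48.4 433.7 232.5  55.4 434.4 231.8  29. ] S [570.6 261.2  31.5 568.3 263.1  39.6 571.8 262.2  29.3]
 t24.6 [434.9  70.9 199.8] w61.8 F0.0 [-0.  -0.2 -0.2]
[434.3  75.3  15.  434.1  75.3  51.6 195. ]
```

View pics/p2.png

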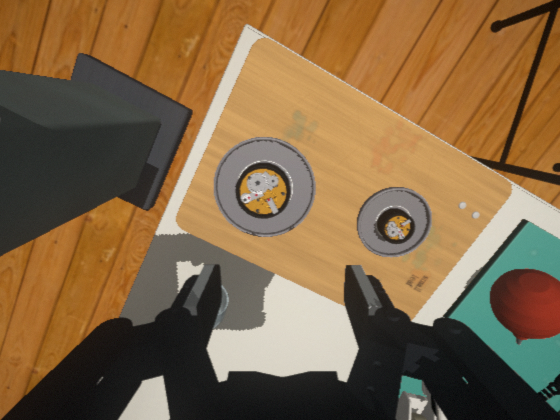

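Both movements stand centred in their trays, the large at (264,188) and the small at (396,228). Now the small cover.

Run:
```python
from act import *
import pickle
s=pick(434.3,75.3,56,30,40)
if not 10<s["grip_width"]<18: raise SystemExit
x,y=TR["S"]
q=down(np.arctan2(y,x));bot.move_to([x-100,y-80,160],q)
place(x,y,69,34)
bot.move_to([x-30,y-10,200],q);bot.dwell(.2)
s=st();c=bot.read_camera("wrist");pickle.dump((s,c),open("c4.pkl","wb"))
print(knob(c,s,TR["S"],52,13));cv2.imwrite("pics/p3.png",c["image"])
bot.move_to([580,-195,200],down(np.arctan2(-200,595)));bot.dwell(.2)
s=st();c=bot.read_camera("wrist");print(knob(c,s,(596,-201),56))
```

```text
above t25.4 [434.6  75.3 116.6] w40.0 F0.0 [ 1.4 -1.2 -0.2]
down hit=False t26.6 [434.5  75.3  56.3] w40.1 F0.0 [-0.3  0.2  0.4]
gripped t26.9 [434.4  75.3  56.3] w13.4 F29.3 [-1.7  0.4  5.6]
lifted t27.9 [434.   75.3 135.5] w13.4 F29.2 [ 0.9 -0.  -1.1]
over t30.3 [572.9 262.7  77.3] w13.4 F29.2 [ 0.8 -0.1 -0.6]
set hit=True t31.0 [572.8 262.7  69.4] w13.8 F29.6 [-0.5  0.5  3.8]
open t31.3 [572.4 262.5  68.7] w34.0 F0.0 [ 0.9  0.3 -0.8]
up t32.3 [572.5 262.6 138.5] w34.0 F0.0 [-0.2  0.5 -0.1]
 t32.8 [542.7 252.6 198.6] w34.3 F0.0 [-1.1 -0.4  0.4]
[572.  262.6  15.3 571.7 262.5  64.5 221. ]
 t34.7 [ 580.2 -194.3  200. ] w34.2 F0.0 [0.4 0.1 0.6]
[ 596.3 -201.1   15.1  596.1 -200.9   55.6  204. ]
```

View pics/p3.png

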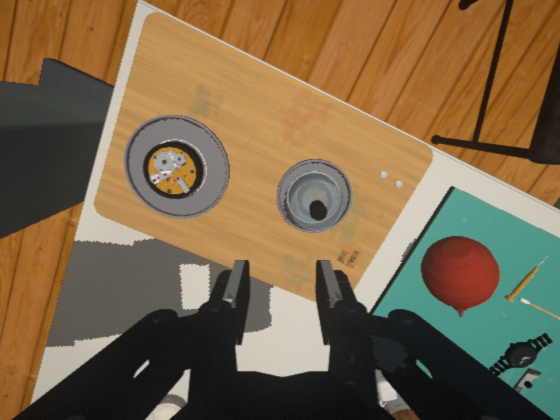

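The small cover sits level inside the small tray's lip, with its knob at (318,210) and knob top at 64.5 mm (65 expected). Now the large cover.

Run:
```python
from act import *
import pickle
s=pick(596.2,-201.0,60,30,40)
if not 10<s["grip_width"]<18: raise SystemExit
x,y=TR["L"]
q=down(np.arctan2(y,x));bot.move_to([x+40,y-120,165],q)
place(x,y,73,34)
bot.move_to([x+20,y+5,200],q);bot.dwell(.3)
s=st();c=bot.read_camera("wrist");pickle.dump((s,c),open("c5.pkl","wb"))
print(knob(c,s,TR["L"],56,13),knob(c,s,TR["S"],52,13));cv2.imwrite("pics/p4.png",c["image"])
cv2.imwrite("pics/p5.png",bot.read_camera("scene")["image"])
```

```text
above t35.5 [ 596.2 -201.   120.4] w39.7 F0.0 [ 0.2 -0.4 -0. ]
down hit=False t36.6 [ 596.4 -201.1   60.4] w39.8 F0.0 [ 0.   0.8 -0.3]
gripped t37.0 [ 596.3 -201.1   60.4] w13.8 F29.3 [-1.8 -0.2  3.8]
lifted t37.9 [ 595.9 -200.9  139.2] w13.6 F29.2 [-0.5 -0.7 -1.8]
over t41.1 [435.4 231.3  81.2] w13.8 F29.2 [-0.3  0.4 -0.5]
set hit=True t41.7 [435.3 231.3  73.4] w13.4 F29.7 [-1.9 -0.8  5.4]
open t42.1 [434.9 231.1  72.8] w34.1 F0.0 [-0.1 -0.3 -0.7]
up t43.0 [435.  231.2 142.7] w34.4 F0.0 [-0.2 -0.9 -0.5]
 t43.7 [454.9 236.2 199.2] w34.0 F0.0 [ 0.4  1.  -0.7]
[435.4 231.4  15.1 435.1 231.4  68.5 222. ] [570.6 262.4  16.1 570.3 262.   64.4 212. ]
```

View pics/p4.png

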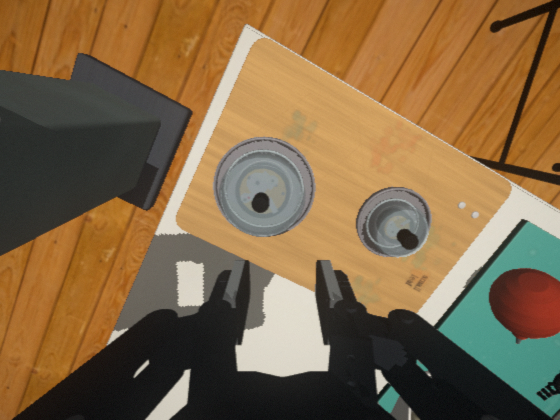

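View pics/p5.png

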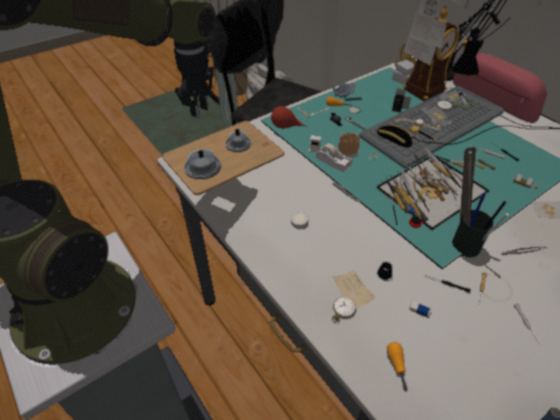

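Both covers sit level inside their lips, with knobs at (261,202) and (407,239) and tops at 68.5 and 64.4 mm (69 and 65 expected). In the scene view the tin (300,219), loupe (385,270) and watch (344,307) have not moved. I'm handing the job in.

```bash
python3 -c "
from rig import bot
print(bot.finish_job())"
```

```text
the job is handed in; nothing more can be done
None
```

The job is handed in at about 44 s on the robot's clock: both movements are centred in their own trays under their own covers, and the tin, watch and loupe were not moved; no verdict was returned.

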